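# Make up two hardware kits in divided trays

## Robot

A 6-joint arm with a two-finger parallel gripper is mounted at the origin on the work surface. World frame = base frame: x ahead of the robot, y to its left, z up, the work surface at z = 0. Lengths are in m, angles in rad, forces in N, time in s.
With the tool pointing down it reaches from about 0.35 to 0.925 m from the base axis. Payload 6.4 kg.
Tool frame: the origin (TCP) lies at the very end of the fingers, on their centre line; the grasp point (between the pads) lies 19 mm behind it (ctrl.tcp_to_grasp is the distance from the TCP to the grasp point, in m); z points along the fingers, y is the line along which they close (so a half turn about z gives the same grasp; the last joint's range is limited). The gripper opens to 94 mm and grips with 3 to 60 N. Pads are 16 mm wide; open, the fingers measure 119 mm over their backs; the gripper's body (75 mm by 177 mm) begins 78 mm behind the grasp point.
Start: joints at [0.94, 0.245, 1.558, -0, 1.339, -0.174], TCP at [0.287, 0.583, 0.205] pointing down, gripper open.
Joint ranges: [-3.13, 3.13], [-1.02, 2.26], [0.13, 2.54], [-0.95, 4.09], [0.21, 2.88], [-2.74, 2.74]. Speed limits (rad/s): [2.57, 2.57, 3.14, 3.14, 3.14, 3.14].

## Interface

Orientations are given as a unit quaternion [x, y, z, w].
In Python, from station import sensors, imaging, ticket, trace, place_of, ctrl gives the robot as it stands.
- The arm moves only by the shell command python3 -m jog 'ROWS'. ROWS is a JSON object of lists of equal length, an entry for each row: "dp": the shift along the tool's x, y, z in mm, a list of three; "turn": the turn about the tool's z in degrees; "hand": the opening in per cent of the stroke, from 0 (shut) to 100 (fully open). In form: {"dp": [[tx, ty, tz], ...], "turn": [turn, ...], "hand": [hand, ...]}. A call has exactly 10 rows; each row shifts and turns the commanded pose from where the row before left it, along the tool's axes as they then stand; what a row does not reach is not made up. A row lasts 1/10 s, in which the tool goes at most 50 mm and 8.59 degrees, less where a joint would pass 70% of its speed; a pose out of reach is approached as far as the arm can. A call is refused whole if a number of a shift passes 50 or a number of a turn 8.59, either way. A call with a gripper value outside its range is refused whole. The fingers move at their own pace and stop on an object; the grip force is fixed at half the most. Time passes only in rows, so rows that do not move let the fingers close, or fill a call up. It gives the time, the measured TCP pose, the force, the opening and the grip force at its end, in the units of the state.
- sensors.get_state(): the state, without advancing time (a new reading comes with each control period).
- imaging.get_image(name): name is "scene" or "top" or "wrist"; returns a dict with "img" (400x640x3 uint8, blue, green, red), "intrinsics" (3x3 intrinsics, pixels), "extrinsics" (4x4, takes a point from world to camera coordinates). Camera axes: x right, y down, z forward; pixel columns grow to the right and rows downward; lengths in m; the calibration is good to about 2 mm. A picture is of the moment at which its call begins. There is no depth.
- ticket.finish_job(): hands the job in; it is judged then, once.
Trained networks look in a picture, given as the dict that the camera call returned (one of the last four; its "shot" number tells which), for a name from the list of things; names that differ only in an ending like _2 or _b are one class to them, and where a whole thing is asked for, a point or a joint stands for the part that bears it (a point fixed in the world has none). Each returns a list of dicts, best first, with "confidence" (0 to 1); they miss things now and then, are a little off and sometimes report something else, mostly with a low value. They report only what shows in the picture. A call takes as long as a camera call. They do not tell look-alikes from the thing itself.
- trace(picture, thing): "pixels" (400x640 bool, what is visible of it) and "point" ([column, row] in pixels, amid what is visible of it).
- place_of(picture, thing): "point" ([column, row] in pixels: a listed point, or the origin of a listed thing).
The state is a dict: "time": time; "joints": joint angles; "qvel": joint speeds; "joint_torque": joint torques, N m; "eef_pos": TCP position; "orientation": TCP orientation; "wrist_force": force on the tool from outside, world axes, zero at the start; "moment": the same for the moment, N m; "width": finger opening in m; "gripper_force": force on a finger pad.
Only numpy, scipy, OpenCV 4.12 (cv2) and the standard library are available. Lean on these libraries where they do the work, as an engineer would, in place of code of your own. Each camera call takes 0.05 s, during which the arm holds its last target. There are 200 camera calls.

## Task

Make up the two kits from the loose stock. In the oblong tray, stand the top cup of the nested pair in the larger pocket and the tall sleeve in the smaller pocket; in the square tray, stand the levelling foot on its pad in the wider pocket and the short sleeve in the narrower pocket. Everything must stand upright on the tray floor inside its pocket, and the lower cup must stay standing where it is.

Things in the scene. Friction and masses are not known exactly. Their poses are not given: they have to be found in the camera images.
- tray_oblong: grey plastic tray, fixed, 95 (x) x 180 (y) mm; walls and divider 12 mm high, 4 mm thick; floor 3 mm. Origin: centre of its underside, on the bench; y along its length, z up. The divider makes a larger pocket (87 x 106 mm, centre y = -33 mm) and a smaller one (87 x 62 mm, centre y = +55 mm). Turned up to 0.4 rad.
- tray_square: grey plastic tray, fixed, 124 x 124 mm; walls and divider 12 mm high, 4 mm thick; floor 3 mm. Origin: centre of its underside, on the bench; z up. The divider, parallel to x, makes a wider pocket (116 x 66 mm, centre y = -25 mm) and a narrower one (116 x 46 mm, centre y = +35 mm), both long in x. Turned up to 0.4 rad.
- cup_top_center (a point): centre (30 mm above its underside) of the top one of two identical nested white plastic cups, open end up, loose, 35 g, z up. 60 mm high, foot 38 mm across; straight rim band 57 mm across over the top 20 mm. Sits 28 mm above the lower cup (rims 88 and 60 mm above the bench): fingers that reach lower than 62 mm catch both; about 1.5 mm of play all round; twist a little while lifting.
- cup_lower_center (a point): centre (half-way up) of the lower cup of the nested pair, 60 mm high, standing on the bench; it stays there.
- sleeve_tall_center (a point): centre (half-way up) of the tall aluminium sleeve, a plain tube 28 mm across, bore 18 mm, 70 mm high, 90 g, standing on end, loose; z along its axis.
- sleeve_short_center (a point): centre (half-way up) of the short aluminium sleeve, a plain tube 28 mm across, bore 18 mm, 45 mm high, 55 g, standing on end, loose; z along its axis.
- foot_center (a point): centre (half-way up, 30 mm above its underside) of a levelling foot, loose, 90 g: black round rubber pad 46 mm across and 11 mm high, a steel hex nut on it 23 mm across up to 19 mm, and an upright steel stud 12 mm in diameter up to 60 mm; z up along the stud.
Not all that is in view belongs to the job. What is shaped like the part that bears cup_top_center but red is not meant.

How it is judged:
By the outcome, as a careful person would: the job done as asked, in the order asked, and still so for the second after the job is handed in, with the robot touching nothing.
It also fails if it takes over 112 s, if anything falls off the work surface, if the arm or the gripper's body presses on something with over 40 N, if the wrist force passes 120 N, or if a joint passes its speed limit or range.

## Working session

There is one attempt and no reset: what is moved stays moved. The work goes in short steps, Python scripts to look and compute and a shell command to move; the robot and the scene stay as the last step left them, time stands still between calls to the robot, and variables do not carry over. Pictures are saved under pics/ and viewed, at most 14 in all, crops included, and the job is handed in when it is done.

```bash
mkdir -p pics
cat > h.py <<'E'
import numpy as np, cv2
from station import sensors, imaging, ticket, trace, place_of, ctrl
def ray(im,p):
    K=np.array(im["intrinsics"]);E=np.array(im["extrinsics"])
    d=E[:3,:3].T@(np.linalg.inv(K)@[p[0],p[1],1]); o=-E[:3,:3].T@E[:3,3]
    return o,d
def atz(im,p,z):
    o,d=ray(im,p); return o+d*(z-o[2])/d[2]
def proj(im,P):
    K=np.array(im["intrinsics"]);E=np.array(im["extrinsics"])
    q=K@(E[:3,:3]@np.array(P)+E[:3,3]); return q[:2]/q[2]
E
cat > a.py <<'E'
from h import *
N={"tray_oblong":0,"tray_square":0,"cup_top_center":.058,"cup_lower_center":.03,"sleeve_tall_center":.035,"sleeve_short_center":.0225,"foot_center":.03}
for c in ["top","scene"]:
    im=imaging.get_image(c); cv2.imwrite(f"pics/{c}0.png",im["img"])
    for n,z in N.items():
        for r in place_of(im,n)[:4]:
            print(c,n,np.round(r["confidence"],2),np.round(r["point"]),np.round(atz(im,r["point"],z),3))
s=sensors.get_state();print(s["time"],s["eef_pos"],s["orientation"],s["width"])
E
python3 a.py
```

```text
top tray_oblong 0.62 [273. 235.] [0.451 0.177 0.   ]
top tray_square 0.89 [418. 234.] [ 0.461 -0.16   0.   ]
top cup_top_center 0.96 [193. 205.] [0.511 0.346 0.058]
top cup_top_center 0.92 [227. 162.] [0.611 0.277 0.058]
top cup_top_center 0.88 [181. 154.] [0.625 0.381 0.058]
top cup_top_center 0.78 [290. 190.] [0.552 0.136 0.058]
top sleeve_short_center 0.43 [313. 160.] [0.625 0.088 0.022]
top foot_center 0.79 [389. 163.] [ 0.622 -0.086  0.03 ]
top foot_center 0.74 [228. 159.] [0.622 0.283 0.03 ]
scene tray_oblong 0.69 [335. 182.] [0.446 0.179 0.   ]
scene tray_square 0.88 [213. 250.] [ 0.457 -0.168  0.   ]
scene cup_top_center 0.94 [354. 199.] [0.583 0.107 0.058]
scene cup_top_center 0.73 [405. 157.] [0.542 0.321 0.058]
scene cup_top_center 0.57 [418. 174.] [0.612 0.284 0.058]
scene cup_top_center 0.57 [452. 167.] [0.644 0.366 0.058]
scene sleeve_tall_center 0.97 [207. 309.] [ 0.614 -0.269  0.035]
scene foot_center 0.63 [292. 261.] [ 0.617 -0.09   0.03 ]
0.8 [0.28670643 0.58338164 0.20548842] [2.26395865e-01 9.74035375e-01 7.96831537e-06 2.49666468e-05] 0.09373656132511128
```

View pics/top0.png

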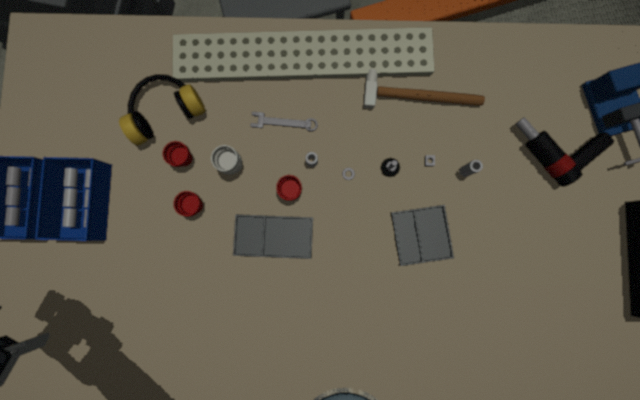

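View pics/scene0.png

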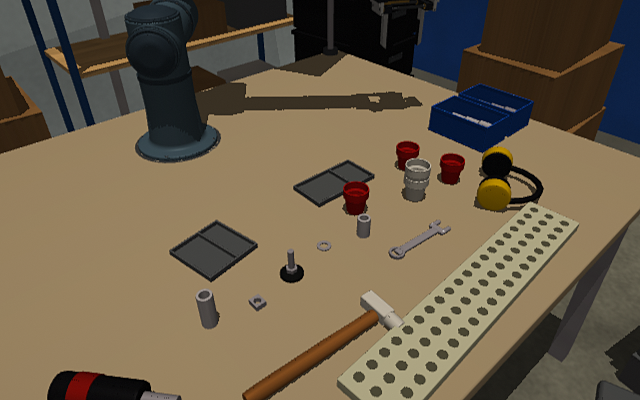

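The top view shows the white nested pair at (227,160), the short sleeve at (312,159), the foot at (390,166) and the tall sleeve at (473,168). The trays are at (273,236) and (421,235), with the smaller/narrower pockets on the left (+y). Red cups at (178,154), (188,204) and (289,188) are decoys.

```bash
cat > b.py <<'E'
from h import *
for c in ["top","scene"]:
    im=imaging.get_image(c)
    for n in ["tray_oblong","tray_square"]:
        for r in trace(im,n)[:1]:
            ys,xs=np.nonzero(r["pixels"])
            P=np.array([atz(im,p,.006)[:2] for p in zip(xs,ys)])
            (cx,cy),(w,h),a=cv2.minAreaRect((P*1000).astype(np.float32))
            print(c,n,round(r["confidence"],2),round(cx),round(cy),round(w),round(h),round(a,1))
    for n,z in [("sleeve_tall_center",.035),("sleeve_short_center",.0225),("foot_center",.03)]:
        for r in trace(im,n)[:3]: print(c,n,round(r["confidence"],2),r["point"],np.round(atz(im,r["point"],z),3))
im=imaging.get_image("wrist");E=im["extrinsics"];s=sensors.get_state()
print("cam",ray(im,(320,200)),s["eef_pos"],im["intrinsics"][0][0])
E
python3 b.py
```

```text
top tray_oblong 0.79 448 176 184 98 88.9
top tray_square 0.93 461 -167 126 127 9.9
top sleeve_tall_center 0.83 [470.9, 167.0] [ 0.616 -0.27   0.035]
top sleeve_short_center 0.41 [312.2, 161.7] [0.622 0.09  0.022]
top foot_center 0.83 [389.4, 165.3] [ 0.617 -0.087  0.03 ]
scene tray_oblong 0.89 448 175 193 109 89.4
scene tray_square 0.74 461 -168 134 133 10.0
scene sleeve_tall_center 0.93 [209.9, 309.7] [ 0.618 -0.267  0.035]
scene sleeve_short_center 0.85 [364.0, 227.9] [0.633 0.087 0.022]
scene foot_center 0.63 [288.7, 268.8] [ 0.627 -0.107  0.03 ]
cam (array([0.22886115, 0.61302171, 0.38463267]), array([ 0.1981995 , -0.09993403, -0.97507802])) [0.2866803  0.58336425 0.20545292] 318.1138719931946
```

```bash
python3 -m jog '{"dp":[[0,0,0],[0,0,0],[0,0,0],[0,0,0],[0,0,0],[0,0,0],[0,0,0],[0,0,0],[0,0,0],[0,0,0]],"turn":[8,8,8,8,8,8,8,7.8,0,0],"hand":[100,100,100,100,100,100,100,100,100,100]}'
python3 -m jog '{"dp":[[-32,34,0],[-32,34,0],[-32,34,0],[-32,34,0],[-32,34,0],[-32,34,0],[-32,34,0],[-32,34,0],[-32,34,0],[0,0,0]],"turn":[0,0,0,0,0,0,0,0,0,0],"hand":[100,100,100,100,100,100,100,100,100,100]}'
cat > c.py <<'E'
from h import *
import sys
im=imaging.get_image("wrist"); cv2.imwrite(f"pics/{sys.argv[1]}.png",im["img"])
s=sensors.get_state();e=np.array(s["eef_pos"]);print("t",s["time"],"tcp",np.round(e,4),"q",np.round(s["orientation"],3),"w",round(s["width"],4),np.round(s["wrist_force"],1))
for a in sys.argv[2:]:
    n,z=a.split(":")
    for f in (place_of,trace):
        for r in f(im,n)[:3]:
            p=atz(im,r["point"],float(z)); print(f.__name__,n,round(r["confidence"],2),np.round(r["point"]),np.round(p,3),"move mm x,y:",np.round((p-e)[[1,0]]*1000))
E
python3 c.py w1 cup_top_center:.058
```

```text
time: 2.45
eef_pos: [0.2867, 0.5833, 0.2054]
orientation: [0.706, 0.708, -0.0, 0.0]
wrist_force: [0.8, -0.3, -0.1]
width: 0.0941
gripper_force: 0.0
time: 3.45
eef_pos: [0.5963, 0.2914, 0.2054]
orientation: [0.708, 0.706, 0.0, 0.001]
wrist_force: [-1.4, 0.7, -0.4]
width: 0.0938
gripper_force: 0.0
t 3.5 tcp [0.5945 0.2934 0.2052] q [ 0.708  0.707 -0.    -0.   ] w 0.0943 [-0.5  0.1  0.3]
call cup_top_center 0.87 [354.  90.] [0.631 0.393 0.058] move mm x,y: [100.  36.]
call cup_top_center 0.7 [339. 206.] [0.617 0.277 0.058] move mm x,y: [-16.  23.]
call cup_top_center 0.65 [245. 118.] [0.523 0.367 0.058] move mm x,y: [ 74. -71.]
call cup_top_center 0.97 [285. 333.] [0.556 0.125 0.058] move mm x,y: [-169.  -39.]
call cup_top_center 0.82 [242. 119.] [0.52  0.366 0.058] move mm x,y: [ 73. -74.]
call cup_top_center 0.72 [339. 215.] [0.617 0.267 0.058] move mm x,y: [-27.  22.]
```

View pics/w1.png

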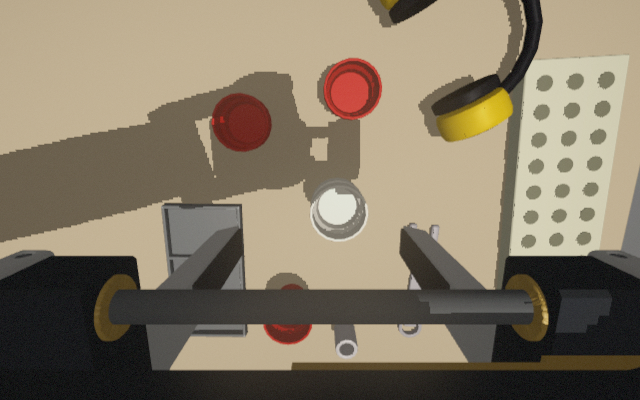

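The wrist view shows the white cup's rim as a circle centred near (339,211), about 57 px across. The red cups are at (242,122), (352,88) and (288,315).

Run:
```python
from h import *
im=imaging.get_image("wrist")
e=np.array(sensors.get_state()["eef_pos"])
for p,z in [((339,211),.088),((338,205),.03)]:
    q=atz(im,p,z); print(np.round(q,4),np.round((q-e)*1000),e)
```

```text
[0.6113 0.2838 0.088 ] [  19.  -13. -117.] [0.59209092 0.29628212 0.20534535]
[0.6135 0.2756 0.03  ] [  21.  -21. -175.] [0.59209092 0.29628212 0.20534535]
```

```bash
python3 -m jog '{"dp":[[-7,10,0],[-7,9,0],[0,0,20],[0,0,30],[0,0,25],[0,0,15],[0,0,0],[0,0,0],[0,0,0],[0,0,0]],"turn":[0,0,0,0,0,0,0,0,0,0],"hand":[100,100,100,100,100,100,100,100,100,100]}'
python3 c.py w2 cup_top_center:.058
```

```text
time: 4.65
eef_pos: [0.6129, 0.2818, 0.1173]
orientation: [0.707, 0.707, 0.001, 0.001]
wrist_force: [-0.6, -0.2, 0.6]
width: 0.0941
gripper_force: 0.0
t 4.7 tcp [0.6127 0.2818 0.117 ] q [0.707 0.707 0.001 0.001] w 0.094 [ 0.  -0.4  0.9]
call cup_top_center 0.91 [201. 108.] [0.528 0.362 0.058] move mm x,y: [ 80. -85.]
call cup_top_center 0.86 [322. 224.] [0.615 0.275 0.058] move mm x,y: [-7.  2.]
call cup_top_center 0.77 [342.  67.] [0.629 0.389 0.058] move mm x,y: [108.  17.]
call cup_top_center 0.9 [342.  58.] [0.629 0.395 0.058] move mm x,y: [113.  16.]
call cup_top_center 0.88 [323. 235.] [0.616 0.266 0.058] move mm x,y: [-16.   3.]
call cup_top_center 0.87 [259. 350.] [0.561 0.161 0.058] move mm x,y: [-121.  -52.]
```

View pics/w2.png

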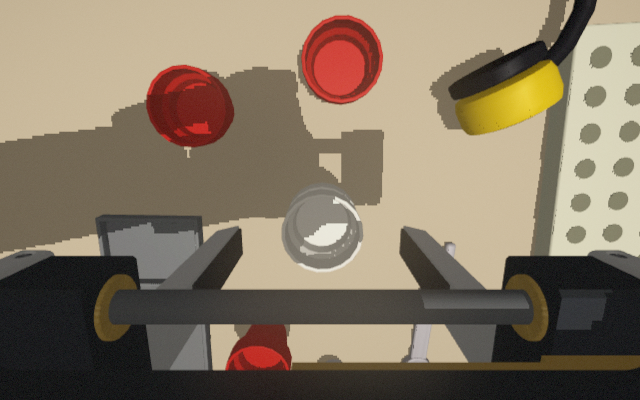

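The cup's rim is now centred near (322,231), midway between the fingertips (columns about 240 and 400).

```bash
python3 - <<'E'
from h import *
im=imaging.get_image("wrist")
e=np.array(sensors.get_state()["eef_pos"])
for p in [(322,230),(322,232)]: print(atz(im,p,.088)-e)
E
python3 -m jog '{"dp":[[-2,1,10],[0,0,15],[0,0,15],[0,0,10],[0,0,0],[0,0,0],[0,0,0],[0,0,0],[0,0,0],[0,0,0]],"turn":[0,0,0,0,0,0,0,0,0,0],"hand":[100,100,100,100,100,65,55,50,50,50]}'
python3 -m jog '{"dp":[[0,0,0],[0,0,0],[0,0,0],[0,0,0],[0,0,0],[0,0,0],[0,0,0],[0,0,0],[0,0,0],[0,0,0]],"turn":[0,0,0,0,0,0,0,0,0,0],"hand":[40,30,20,20,20,20,20,20,20,20]}'
```

```text
[ 0.00218028 -0.00186824 -0.02807658]
[ 0.00218198 -0.00330495 -0.02807658]
time: 5.85
eef_pos: [0.6131, 0.2796, 0.0659]
orientation: [0.707, 0.707, 0.0, 0.0]
wrist_force: [-0.2, -0.5, 1.7]
width: 0.0577
gripper_force: 30.1
time: 6.85
eef_pos: [0.6132, 0.2796, 0.0659]
orientation: [0.707, 0.707, 0.0, 0.0]
wrist_force: [-0.5, 0.8, 6.1]
width: 0.0579
gripper_force: 30.0
```

```bash
python3 -m jog '{"dp":[[0,0,-2],[0,0,-4],[0,0,-4],[0,0,-4],[0,0,-4],[0,0,-4],[0,0,-5],[0,0,-5],[0,0,-6],[0,0,-6]],"turn":[4,4,-4,-4,-4,-4,4,4,4,-4],"hand":[20,20,20,20,20,20,20,20,20,20]}'
python3 -m jog '{"dp":[[0,0,-15],[0,0,-20],[0,0,-20],[0,0,-10],[0,0,0],[0,0,0],[0,0,0],[0,0,0],[0,0,0],[0,0,0]],"turn":[0,0,0,0,0,0,0,0,0,0],"hand":[20,20,20,20,20,20,20,20,20,20]}'
python3 - <<'E'
from h import *
im=imaging.get_image("scene");cv2.imwrite("pics/s1.png",cv2.resize(im["img"][100:300,250:550],None,fx=2.5,fy=2.5))
E
```

```text
time: 7.85
eef_pos: [0.6116, 0.2792, 0.1079]
orientation: [0.707, 0.707, -0.001, -0.001]
wrist_force: [-0.5, -0.8, -0.5]
width: 0.0579
gripper_force: 30.0
time: 8.85
eef_pos: [0.6127, 0.2795, 0.174]
orientation: [0.707, 0.707, -0.0, -0.0]
wrist_force: [-0.2, -0.4, 0.2]
width: 0.0582
gripper_force: 30.0
```

View pics/s1.png

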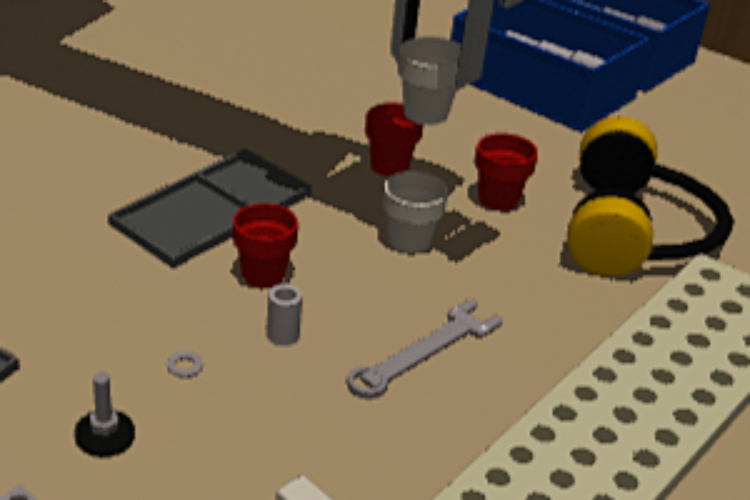

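The top cup is held at (430,80) in this crop, and the lower cup is still standing at (414,212).

```bash
python3 -m jog '{"dp":[[-15,-17,0],[-29,-33,0],[-29,-33,0],[-29,-33,0],[-29,-33,0],[-14,-17,0],[0,0,0],[0,0,30],[0,0,30],[0,0,30]],"turn":[0,0,0,0,0,0,0,0,0,0],"hand":[20,20,20,20,20,20,20,20,20,20]}'
python3 -m jog '{"dp":[[0,0,20],[0,0,10],[0,0,5],[0,0,3],[0,0,2],[0,0,2],[0,0,0],[0,0,0],[0,0,0],[0,0,0]],"turn":[0,0,0,0,0,0,0,0,0,0],"hand":[20,20,20,20,20,20,20,20,20,20]}'
```

```text
time: 9.9
eef_pos: [0.4484, 0.135, 0.0841]
orientation: [0.707, 0.707, 0.001, 0.001]
wrist_force: [0.5, 0.2, -0.6]
width: 0.0579
gripper_force: 30.0
time: 10.9
eef_pos: [0.4471, 0.1344, 0.0427]
orientation: [0.707, 0.707, 0.0, 0.0]
wrist_force: [0.5, 0.2, -0.0]
width: 0.0578
gripper_force: 30.0
```

```bash
python3 -m jog '{"dp":[[0,0,1],[0,0,0.5],[0,0,0],[0,0,0],[0,0,0],[0,0,0],[0,0,0],[0,0,0],[0,0,0],[0,0,0]],"turn":[0,0,0,0,0,0,0,0,0,0],"hand":[20,20,20,20,65,70,80,90,90,90]}'
python3 -m jog '{"dp":[[0,0,-10],[0,0,-20],[0,0,-30],[0,0,-40],[0,0,-40],[0,0,-20],[0,0,0],[0,0,0],[0,0,0],[0,0,0]],"turn":[0,0,0,0,0,0,0,0,0,0],"hand":[90,90,90,90,90,90,90,90,90,90]}'
python3 c.py w3 tray_oblong:0 cup_top_center:.033
```

```text
time: 11.9
eef_pos: [0.4469, 0.1344, 0.041]
orientation: [0.707, 0.707, 0.0, 0.0]
wrist_force: [0.2, 0.1, 0.4]
width: 0.0843
gripper_force: 0.0
time: 12.9
eef_pos: [0.4458, 0.1344, 0.1991]
orientation: [0.707, 0.707, -0.001, -0.001]
wrist_force: [-0.0, 0.1, -0.6]
width: 0.0846
gripper_force: 0.0
t 12.95 tcp [0.446  0.1344 0.1994] q [ 0.707  0.707 -0.001 -0.001] w 0.0844 [-0.8 -0.2  0.5]
call tray_oblong 0.66 [325. 149.] [0.451 0.176 0.   ] move mm x,y: [42.  5.]
call tray_oblong 0.58 [328. 128.] [0.455 0.201 0.   ] move mm x,y: [66.  9.]
call cup_top_center 0.83 [418. 183.] [0.553 0.142 0.033] move mm x,y: [  7. 107.]
call cup_top_center 0.68 [323. 194.] [0.449 0.129 0.033] move mm x,y: [-6.  3.]
call cup_top_center 0.69 [325. 199.] [0.452 0.123 0.033] move mm x,y: [-12.   6.]
call cup_top_center 0.65 [424. 184.] [0.56  0.14  0.033] move mm x,y: [  5. 114.]
```

View pics/w3.png

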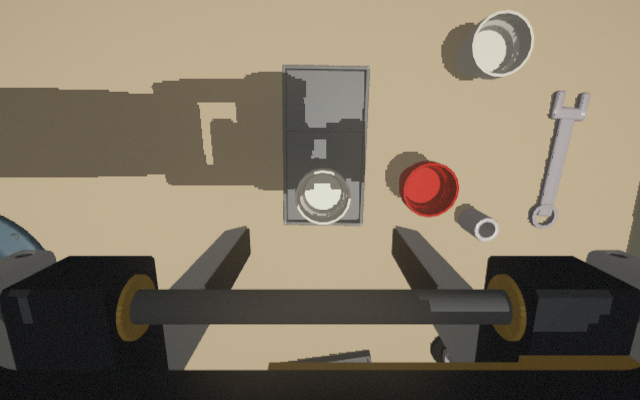

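The cup stands upright in the larger pocket at (323,195), and the empty smaller pocket is centred near (326,98). The lower cup is upright at (500,45).

```bash
python3 -m jog '{"dp":[[-43,19,0],[-43,19,0],[-43,19,0],[-43,19,0],[-43,19,0],[-43,19,0],[-43,19,0],[-43,19,0],[-43,19,0],[0,0,0]],"turn":[0,0,0,0,0,0,0,0,0,0],"hand":[80,80,80,80,80,80,80,80,80,80]}'
python3 -m jog '{"dp":[[0,0,20],[0,0,30],[0,0,20],[0,0,0],[0,0,0],[0,0,0],[0,0,0],[0,0,0],[0,0,0],[0,0,0]],"turn":[0,0,0,0,0,0,0,0,0,0],"hand":[80,80,80,80,80,80,80,80,80,80]}'
python3 c.py w4 sleeve_tall_center:.035
```

```text
time: 14.15
eef_pos: [0.6188, -0.2574, 0.1996]
orientation: [0.709, 0.706, -0.0, 0.0]
wrist_force: [-0.4, 0.6, -0.3]
width: 0.0751
gripper_force: 0.0
time: 15.15
eef_pos: [0.6182, -0.2526, 0.1313]
orientation: [0.707, 0.707, 0.0, 0.0]
wrist_force: [0.9, -0.6, -0.3]
width: 0.0752
gripper_force: 0.0
t 15.2 tcp [ 0.6181 -0.2525  0.1311] q [0.707 0.707 0.    0.   ] w 0.0754 [-0.4 -0.2  0.1]
call sleeve_tall_center 0.74 [316. 222.] [ 0.615 -0.269  0.035] move mm x,y: [-16.  -3.]
call sleeve_tall_center 0.94 [315. 229.] [ 0.615 -0.276  0.035] move mm x,y: [-23.  -4.]
```

View pics/w4.png

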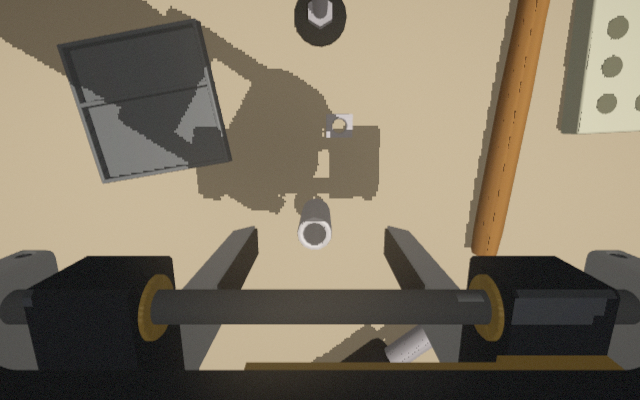

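The tall sleeve's top rim is at (315,233), centred between the fingers; (408,345) is the drill's tip, clear of the job.

```bash
python3 -m jog '{"dp":[[-10,-3,0],[-6,0,0],[0,0,15],[0,0,25],[0,0,25],[0,0,20],[0,0,13],[0,0,0],[0,0,0],[0,0,0]],"turn":[0,0,0,0,0,0,0,0,0,0],"hand":[80,80,80,80,80,80,80,80,80,80]}'
python3 -m jog '{"dp":[[0,0,0],[0,0,0],[0,0,0],[0,0,0],[0,0,0],[0,0,0],[0,0,0],[0,0,0],[0,0,0],[0,0,0]],"turn":[0,0,0,0,0,0,0,0,0,0],"hand":[50,35,10,10,10,10,10,10,10,10]}'
```

```text
time: 16.3
eef_pos: [0.616, -0.2691, 0.0344]
orientation: [0.707, 0.707, 0.0, 0.001]
wrist_force: [1.3, -0.4, 0.8]
width: 0.0751
gripper_force: 0.0
time: 17.3
eef_pos: [0.6151, -0.2685, 0.033]
orientation: [0.707, 0.707, -0.0, -0.0]
wrist_force: [-1.1, -0.5, 0.9]
width: 0.028
gripper_force: 30.0
```

```bash
python3 -m jog '{"dp":[[0,0,-10],[0,0,-30],[0,0,-40],[0,0,-40],[0,0,-30],[30,-10,0],[41,-14,0],[41,-14,0],[41,-14,0],[41,-14,0]],"turn":[0,0,0,0,0,0,0,0,0,0],"hand":[10,10,10,10,10,10,10,10,10,10]}'
python3 -m jog '{"dp":[[41,-14,0],[41,-14,0],[41,-14,0],[41,-14,0],[41,-14,0],[41,-14,0],[41,-14,0],[21,-2,0],[0,0,0],[0,0,0]],"turn":[0,0,0,0,0,0,0,0,0,0],"hand":[10,10,10,10,10,10,10,10,10,10]}'
python3 c.py w5 tray_oblong:0
```

```text
time: 18.3
eef_pos: [0.5483, -0.073, 0.1836]
orientation: [0.707, 0.707, 0.0, 0.0]
wrist_force: [0.3, -0.6, -0.4]
width: 0.0279
gripper_force: 30.0
time: 19.3
eef_pos: [0.4489, 0.2334, 0.1833]
orientation: [0.707, 0.708, 0.0, 0.0]
wrist_force: [0.5, -0.1, -1.0]
width: 0.0277
gripper_force: 30.0
t 19.35 tcp [0.4491 0.2328 0.1833] q [0.707 0.707 0.    0.   ] w 0.0279 [ 0.1 -0.1 -0.6]
call tray_oblong 0.84 [322. 189.] [0.452 0.23  0.   ] move mm x,y: [-3.  3.]
```

View pics/w5.png

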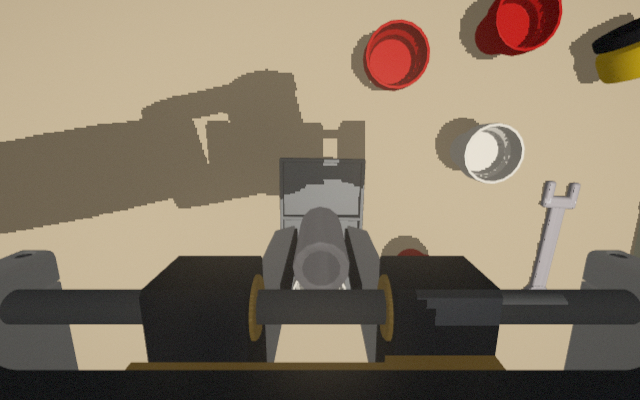

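The smaller pocket is centred near (321,189), i.e. world (0.452, 0.230), under the held sleeve.

```bash
python3 -m jog '{"dp":[[-2,2,20],[0,0,30],[0,0,30],[0,0,30],[0,0,20],[0,0,10],[0,0,3],[0,0,2],[0,0,0],[0,0,0]],"turn":[0,0,0,0,0,0,0,0,0,0],"hand":[10,10,10,10,10,10,10,10,10,10]}'
python3 -m jog '{"dp":[[0,0,1.5],[0,0,1],[0,0,0],[0,0,0],[0,0,0],[0,0,0],[0,0,0],[0,0,0],[0,0,0],[0,0,0]],"turn":[0,0,0,0,0,0,0,0,0,0],"hand":[10,10,10,10,40,45,50,55,60,60]}'
python3 -m jog '{"dp":[[0,0,-10],[0,0,-20],[0,0,-30],[0,0,-40],[0,0,-40],[0,0,-10],[0,0,0],[0,0,0],[0,0,0],[0,0,0]],"turn":[0,0,0,0,0,0,0,0,0,0],"hand":[60,60,60,60,60,60,60,60,60,60]}'
```

```text
time: 20.45
eef_pos: [0.4518, 0.2316, 0.039]
orientation: [0.707, 0.707, 0.001, 0.001]
wrist_force: [-0.5, 0.5, -0.8]
width: 0.028
gripper_force: 30.0
time: 21.45
eef_pos: [0.4508, 0.2314, 0.0354]
orientation: [0.707, 0.707, -0.0, -0.0]
wrist_force: [0.4, -0.7, 0.7]
width: 0.0564
gripper_force: 0.0
time: 22.45
eef_pos: [0.4498, 0.2311, 0.1835]
orientation: [0.707, 0.707, -0.002, -0.001]
wrist_force: [0.1, 0.3, 0.4]
width: 0.0563
gripper_force: 0.0
```

```bash
python3 -m jog '{"dp":[[-34,19,0],[-34,19,0],[-34,19,0],[-34,19,0],[-34,19,0],[-34,19,0],[-34,19,0],[-34,19,0],[-34,17,0],[0,0,0]],"turn":[0,0,0,0,0,0,0,0,0,0],"hand":[60,60,60,60,60,60,60,60,60,60]}'
python3 -m jog '{"dp":[[0,0,20],[0,0,30],[0,0,10],[0,0,0],[0,0,0],[0,0,0],[0,0,0],[0,0,0],[0,0,0],[0,0,0]],"turn":[0,0,0,0,0,0,0,0,0,0],"hand":[60,60,60,60,60,60,60,60,60,60]}'
python3 c.py w6 foot_center:.03
```

```text
time: 23.45
eef_pos: [0.6208, -0.0782, 0.184]
orientation: [0.708, 0.706, -0.001, -0.0]
wrist_force: [-0.6, -0.4, -0.2]
width: 0.0562
gripper_force: 0.0
time: 24.45
eef_pos: [0.6201, -0.0745, 0.1257]
orientation: [0.707, 0.707, 0.0, 0.0]
wrist_force: [-0.4, 0.1, -0.1]
width: 0.0566
gripper_force: 0.0
t 24.5 tcp [ 0.62   -0.0745  0.1256] q [0.707 0.707 0.    0.   ] w 0.0566 [0.5 0.2 0.1]
call foot_center 0.62 [318. 222.] [ 0.619 -0.091  0.03 ] move mm x,y: [-17.  -1.]
call foot_center 0.82 [317. 215.] [ 0.618 -0.085  0.03 ] move mm x,y: [-10.  -2.]
```

View pics/w6.png

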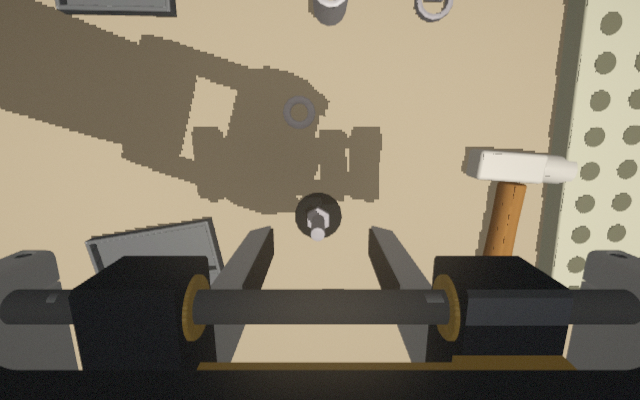

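The foot's pad is centred near (318,215) and its stud tip is at (318,235), between the fingers.

```bash
python3 - <<'E'
from h import *
im=imaging.get_image("wrist");print(atz(im,(318,215),.009),atz(im,(318,235),.06))
E
python3 -m jog '{"dp":[[-8,-1,0],[-7,0,0],[0,0,20],[0,0,25],[0,0,25],[0,0,18],[0,0,10],[0,0,0],[0,0,0],[0,0,0]],"turn":[0,0,0,0,0,0,0,0,0,0],"hand":[60,60,60,60,60,60,60,60,60,60]}'
python3 -m jog '{"dp":[[0,0,0],[0,0,0],[0,0,0],[0,0,0],[0,0,0],[0,0,0],[0,0,0],[0,0,0],[0,0,0],[0,0,0]],"turn":[0,0,0,0,0,0,0,0,0,0],"hand":[40,25,15,0,0,0,0,0,0,0]}'
```

```text
[ 0.61857472 -0.09021629  0.009     ] [ 0.61895502 -0.09285445  0.06      ]
time: 25.65
eef_pos: [0.6201, -0.0899, 0.0289]
orientation: [0.707, 0.707, 0.001, 0.001]
wrist_force: [0.5, 0.6, 0.2]
width: 0.0566
gripper_force: 0.0
time: 26.65
eef_pos: [0.6189, -0.0894, 0.0274]
orientation: [0.707, 0.707, -0.0, -0.0]
wrist_force: [-0.3, 1.2, 0.2]
width: 0.0115
gripper_force: 30.0
```

```bash
python3 -m jog '{"dp":[[0,0,-10],[0,0,-30],[0,0,-40],[0,0,-40],[-20,-30,0],[-27,-40,0],[-27,-40,0],[-20,-30,0],[-9,-14,0],[0,0,0]],"turn":[0,0,0,0,0,0,0,0,0,0],"hand":[0,0,0,0,0,0,0,0,0,0]}'
python3 c.py w7 tray_square:0 foot_center:.15
```

```text
time: 27.65
eef_pos: [0.4639, -0.1935, 0.1481]
orientation: [0.708, 0.706, 0.0, 0.001]
wrist_force: [0.7, 0.0, -0.8]
width: 0.0111
gripper_force: 30.0
t 27.7 tcp [ 0.4649 -0.193   0.1482] q [0.708 0.707 0.    0.001] w 0.0115 [ 0.1 -0.4 -1.2]
call tray_square 0.7 [318. 163.] [ 0.462 -0.163  0.   ] move mm x,y: [30. -3.]
call tray_square 0.56 [319. 157.] [ 0.464 -0.157  0.   ] move mm x,y: [36. -1.]
call foot_center 0.69 [322. 247.] [ 0.466 -0.196  0.15 ] move mm x,y: [-3.  1.]
call foot_center 0.58 [321. 224.] [ 0.465 -0.182  0.15 ] move mm x,y: [11.  0.]
```

View pics/w7.png

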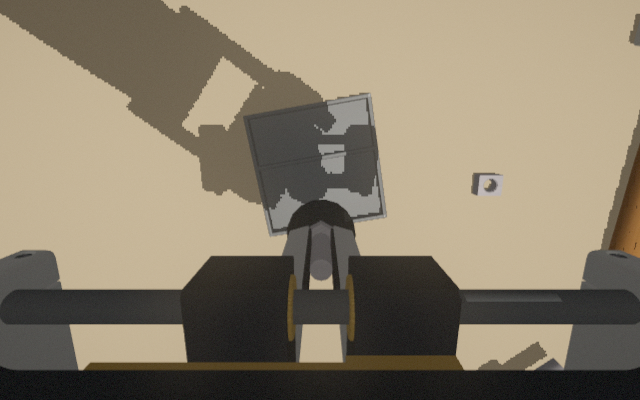

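The square tray's corners are at (245,117), (370,94), (386,216) and (270,235). The divider runs from (259,167) to (375,148), and the held foot is at (321,220).

Run:
```python
from h import *
im=imaging.get_image("wrist")
P=np.array([atz(im,p,.012)[:2] for p in [(245,117),(370,94),(386,216),(270,235)]]);c=P.mean(0)
x=(P[1]-P[0]+P[2]-P[3]);a=np.arctan2(x[1],x[0]);print(P,c,np.degrees(a))
for y in(-.025,.035):print(c+y*np.array([-np.sin(a),np.cos(a)]))
```

```text
[[ 0.3946234  -0.11605524]
 [ 0.5134224  -0.09495381]
 [ 0.53424302 -0.21416024]
 [ 0.41437662 -0.23482488]] [ 0.46416636 -0.16499854] 9.926155025867432
[ 0.46847583 -0.18962431]
[ 0.4581331  -0.13052247]
```

```bash
python3 -m jog '{"dp":[[2,2,20],[0,0,30],[0,0,30],[0,0,20],[0,0,10],[0,0,3],[0,0,2],[0,0,0],[0,0,0],[0,0,0]],"turn":[0,0,0,0,0,0,0,0,0,0],"hand":[0,0,0,0,0,0,0,0,0,0]}'
python3 -m jog '{"dp":[[0,0,1.5],[0,0,1],[0,0,0],[0,0,0],[0,0,0],[0,0,0],[0,0,0],[0,0,0],[0,0,0],[0,0,0]],"turn":[0,0,0,0,0,0,0,0,0,0],"hand":[0,0,0,0,30,40,50,50,50,50]}'
```

```text
time: 28.95
eef_pos: [0.4676, -0.1909, 0.0333]
orientation: [0.707, 0.707, 0.0, 0.001]
wrist_force: [-0.6, -0.3, -0.2]
width: 0.011
gripper_force: 30.0
time: 29.95
eef_pos: [0.467, -0.1905, 0.0299]
orientation: [0.707, 0.707, -0.0, -0.0]
wrist_force: [-0.1, -0.0, -0.3]
width: 0.0466
gripper_force: 0.0
```

```bash
python3 -m jog '{"dp":[[0,0,-10],[0,0,-30],[0,0,-40],[0,0,-30],[20,12,0],[40,24,0],[40,24,0],[40,24,0],[40,24,0],[40,24,0]],"turn":[0,0,0,0,0,0,0,0,0,0],"hand":[60,60,60,60,60,60,60,60,60,60]}'
python3 -m jog '{"dp":[[40,24,0],[20,2,0],[0,0,0],[0,0,0],[0,0,0],[0,0,0],[0,0,0],[0,0,0],[0,0,0],[0,0,0]],"turn":[0,0,0,0,0,0,0,0,0,0],"hand":[60,60,60,60,60,60,60,60,60,60]}'
python3 c.py w8 sleeve_short_center:.0225
```

```text
time: 30.95
eef_pos: [0.5999, 0.0313, 0.141]
orientation: [0.707, 0.707, 0.0, 0.0]
wrist_force: [0.9, -0.1, -0.0]
width: 0.0567
gripper_force: 0.0
time: 31.95
eef_pos: [0.6249, 0.0894, 0.1399]
orientation: [0.707, 0.707, -0.0, -0.0]
wrist_force: [-0.0, 0.6, 0.9]
width: 0.0566
gripper_force: 0.0
t 32.0 tcp [0.6249 0.0894 0.1399] q [ 0.707  0.707 -0.    -0.   ] w 0.0566 [-0.2 -0.3  0.3]
call sleeve_short_center 0.66 [324. 198.] [0.629 0.091 0.023] move mm x,y: [1. 4.]
call sleeve_short_center 0.9 [325. 203.] [0.63  0.086 0.023] move mm x,y: [-4.  5.]
```

View pics/w8.png

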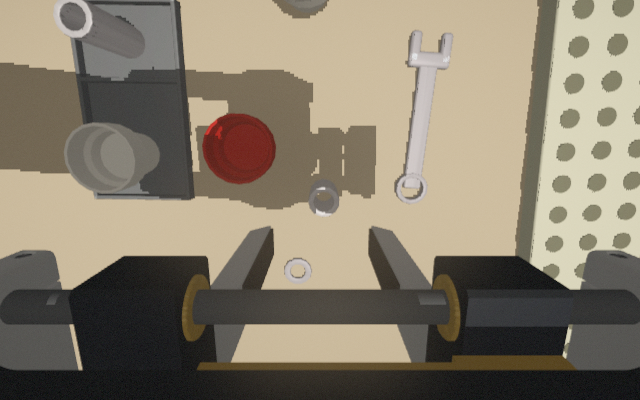

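The short sleeve is at (324,200), between the fingers. Tall sleeve and cup both stand in their pockets at upper left.

```bash
python3 -m jog '{"dp":[[0,4,20],[0,0,30],[0,0,30],[0,0,22],[0,0,12],[0,0,5],[0,0,0],[0,0,0],[0,0,0],[0,0,0]],"turn":[0,0,0,0,0,0,0,0,0,0],"hand":[60,60,60,60,60,60,60,60,60,60]}'
python3 -m jog '{"dp":[[0,0,0],[0,0,0],[0,0,0],[0,0,0],[0,0,0],[0,0,0],[0,0,0],[0,0,0],[0,0,0],[0,0,0]],"turn":[0,0,0,0,0,0,0,0,0,0],"hand":[40,25,10,10,10,10,10,10,10,10]}'
```

```text
time: 33.1
eef_pos: [0.6297, 0.0895, 0.0221]
orientation: [0.707, 0.707, 0.001, 0.001]
wrist_force: [-0.3, -0.5, -0.5]
width: 0.0563
gripper_force: 0.0
time: 34.1
eef_pos: [0.6289, 0.0895, 0.021]
orientation: [0.707, 0.707, -0.0, -0.0]
wrist_force: [-1.5, -0.2, -0.1]
width: 0.0282
gripper_force: 30.0
```

```bash
python3 -m jog '{"dp":[[0,0,-10],[0,0,-30],[0,0,-40],[0,0,-40],[-20,-16,0],[-40,-31,0],[-40,-31,0],[-40,-31,0],[-40,-31,0],[-40,-31,0]],"turn":[0,0,0,0,0,0,0,0,0,0],"hand":[10,10,10,10,10,10,10,10,10,10]}'
python3 -m jog '{"dp":[[0,0,0],[0,0,0],[0,0,0],[0,0,0],[0,0,30],[0,0,0],[0,0,0],[0,0,0],[0,0,0],[0,0,0]],"turn":[0,0,0,0,0,0,0,0,0,0],"hand":[10,10,10,10,10,10,10,10,10,10]}'
python3 c.py w9 tray_square:0
```

```text
time: 35.1
eef_pos: [0.4588, -0.1294, 0.1417]
orientation: [0.707, 0.708, 0.0, 0.001]
wrist_force: [-0.7, -0.7, -0.3]
width: 0.0282
gripper_force: 30.0
time: 36.1
eef_pos: [0.4604, -0.1283, 0.1118]
orientation: [0.707, 0.707, 0.0, 0.001]
wrist_force: [-0.8, 0.5, -0.9]
width: 0.0278
gripper_force: 30.0
t 36.15 tcp [ 0.4603 -0.1284  0.1117] q [0.707 0.707 0.    0.001] w 0.0278 [-0.  -0.2 -0.8]
call tray_square 0.78 [320. 239.] [ 0.461 -0.167  0.   ] move mm x,y: [-38.   1.]
call tray_square 0.72 [318. 203.] [ 0.46  -0.131  0.   ] move mm x,y: [-3. -1.]
```

View pics/w9.png

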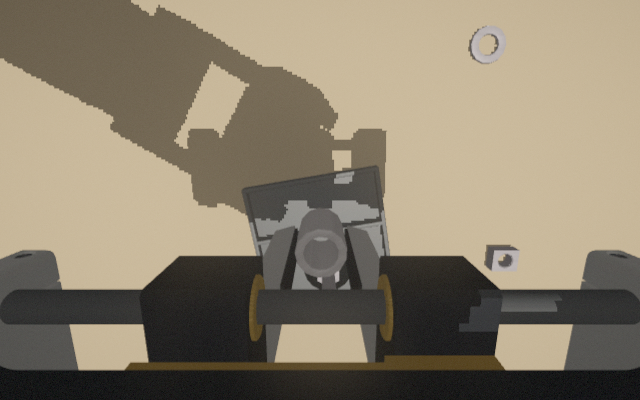

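The narrower pocket lies between the top wall (row 178 at column 315) and the divider (row 232), under the held sleeve.

```bash
python3 -m jog '{"dp":[[-2,-2,20],[0,0,30],[0,0,20],[0,0,10],[0,0,3],[0,0,2],[0,0,0],[0,0,0],[0,0,0],[0,0,0]],"turn":[0,0,0,0,0,0,0,0,0,0],"hand":[10,10,10,10,10,10,10,10,10,10]}'
python3 -m jog '{"dp":[[0,0,1.5],[0,0,1],[0,0,0.5],[0,0,0],[0,0,0],[0,0,0],[0,0,0],[0,0,0],[0,0,0],[0,0,0]],"turn":[0,0,0,0,0,0,0,0,0,0],"hand":[10,10,10,10,40,45,50,55,60,60]}'
python3 -m jog '{"dp":[[0,0,-10],[0,0,-30],[0,0,-40],[0,0,-40],[40,0,-30],[40,0,-20],[40,0,0],[30,0,0],[0,0,0],[0,0,0]],"turn":[0,0,0,0,0,0,0,0,0,0],"hand":[60,60,60,60,60,60,60,60,60,60]}'
python3 - <<'E'
from h import *
im=imaging.get_image("scene");cv2.imwrite("pics/s2.png",cv2.resize(im["img"][140:300,150:450],None,fx=2.6,fy=2.6))
E
```

```text
time: 37.25
eef_pos: [0.4582, -0.1303, 0.0264]
orientation: [0.707, 0.707, 0.0, 0.0]
wrist_force: [0.5, 0.2, -0.3]
width: 0.0279
gripper_force: 30.0
time: 38.25
eef_pos: [0.4578, -0.1301, 0.0229]
orientation: [0.707, 0.707, -0.0, -0.0]
wrist_force: [0.1, -0.4, 0.0]
width: 0.0562
gripper_force: 0.0
time: 39.25
eef_pos: [0.4578, 0.02, 0.1935]
orientation: [0.706, 0.708, 0.0, 0.0]
wrist_force: [-0.5, 0.1, -1.0]
width: 0.0564
gripper_force: 0.0
```

View pics/s2.png

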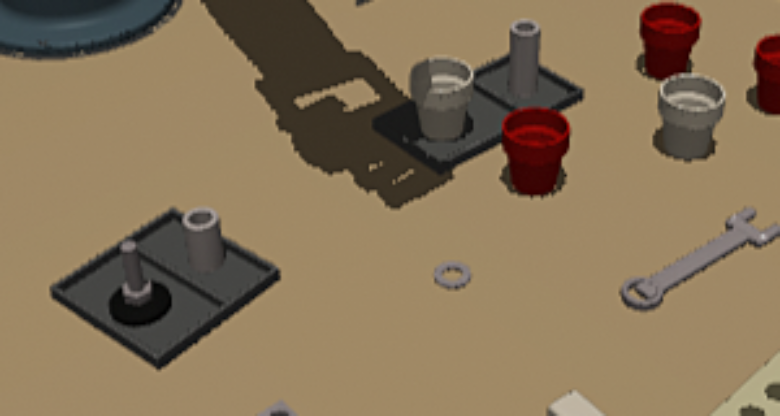

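All four parts stand in their pockets (cup at (442,100), tall sleeve at (524,58), foot at (138,290), short sleeve at (204,240)). The lower cup is upright at (690,115).

```bash
python3 -c "
from station import ticket
print(ticket.finish_job())"
```

```text
the job is handed in; nothing more can be done
None
```

Both kits are made up and the job is handed in at about 39 s: all four parts stand upright in their pockets and the lower cup is still standing in its place, as the last scene picture showed.

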